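# Open the gauge case and hold its cover up

### The job

Take the grease tin off the cover of the gauge case and stand it upright on the worktop. Then tug the cover up by its grip block to learn whether it is caught, before touching the sliding catch; if it is caught, slide the catch all the way to the left (seen with the cover's hinge at the far side), and swing the cover open to about sixty degrees. Finish while still holding the cover open in the gripper, for it falls shut if let go, and leave the other things on the table where they are.

Things in the scene. Friction and masses are not known exactly. Their poses are not given: they have to be found in the camera images.
- gauge_case: Gauge case: grey box fixed to the worktop, 220 (x) x 240 (y) x 55 mm without its cover, yaw within 20 deg; origin on the worktop at mid width, 115 mm behind its front face; x points from the front (robot side) to the hinge side, y left, z up. Its front 55 mm is a lock rail (top 55 mm up); the cover lies behind and overlaps it by 8 mm. The worktop is bare for 230 mm to its right (-y), at mid depth, at the start.
- cover (a joint): Opening angle, rad, of the case's flat aluminium cover, 172 x 240 x 8 mm, top face 64 mm above the worktop when shut: 0 shut, grows as its front edge rises, stop at 1.2. Lifting it at the grip block takes 2 to 4 N; it falls shut from any angle unless held. When caught it still rises about 0.03 rad (5 mm at its front), then stops dead; when not caught it goes on opening.
- cover_grip (a point): Point in the cover's black grip block, at mid width, 24 mm above the cover's top face. The block stands up near the cover's front edge: 14 mm (x) x 16 mm (y, between the flat faces to grip) x 34 mm tall; the point's axes are the cover's, equal to the case's when shut. Pinched on its two side faces it can pivot between the pads.
- cover_hinge (a point): Point on the cover's hinge axis, which is the case's y axis direction at the back edge; the grip point lies 140 mm in front of it and 32 mm above it when the cover is shut.
- catch (a joint): Travel in m of the sliding catch, along the case's +y (to the left): starts between 0 and 0.003, end stop 0.025. Slides against about 2 N and stays where left. Its tongue is worn and hidden under the cover: at the start it may or may not hold the cover, which neither this value nor any view shows. From 0.012 on it never holds it.
- catch_top (a point): Top centre of the catch's dark steel thumb block, standing on the lock rail right of the middle: 16 mm (x) x 12 mm (y) x 26 mm tall, top 82 mm above the worktop. It lies 52 mm nearer the front than the grip block and, at the start, 57 to 60 mm to its right.
- grease_tin: Round white grease tin with a screw lid, standing on the cover behind the grip block at the start: 53 mm across, 26 mm tall, about 85 g; origin at the centre of its underside, z up. It can be gripped across in any direction.
- tape_roll: Bystander, to be left alone: roll of tan tape lying flat, 104 mm across, 25 mm tall; origin under its centre.
- hex_key_set: Bystander, to be left alone: black folding hex-key holder, 35 x 90 x 18 mm; origin under its centre.
- vial: Bystander, to be left alone: sample vial, 23 mm across, 48 mm tall, standing; origin under its centre.
- blank_flange: Bystander, to be left alone: flat round steel blank flange, 55 mm across, 8 mm tall; origin under its centre.
- specimen_mount: Bystander, to be left alone: small black disc-shaped specimen mount, 30 mm across, 18 mm tall; origin under its centre.
Things that resemble listed ones, but are neither listed nor needed, are in the scene too. Of the things like the grease_tin, leave any that is red; of the rest the larger one is meant.

How it is judged:
By the outcome, as a careful person would: the job done as asked, in the order asked, and still so for the second after the job is handed in, while the arm keeps its last pose, push and grip.
It also fails if it takes over 67 s, if anything falls off the work surface, if the arm or the gripper's body presses on something with over 40 N, if the wrist force passes 120 N, or if a joint passes its speed limit or range.

### The arm

A 7-joint arm with a two-finger parallel gripper is mounted at the origin on a cart in front of the work surface, level with it; the furniture and walls round the work are solid. World frame = base frame: x ahead of the robot, y to its left, z up, the work surface at z = 0. Lengths are in mm, angles in degrees, forces in N, time in s.
With the tool pointing down it reaches from about 425 to 875 mm from the base axis. Payload 4.7 kg.
Tool frame: the origin (TCP) lies on the centre line of the jaws, within the pads' length; the fingertips stand 8 mm ahead of it and the grasp point (between the pads) lies 11 mm behind it; z points along the fingers, x is the direction in which the jaws open and shut, and the axes are right-handed (so a half turn about z gives the same grasp; the last joint's range is limited). The gripper opens to 85 mm and grips with 20 to 120 N. Pads are 22 mm wide; open, the fingers measure 114 mm over their backs; the gripper's body (76 mm by 85 mm) begins 54 mm behind the grasp point. The pads swing forward as they close: fully open they stand 13 mm farther back than shut.
Start: joints at [74.376, 18.392, -4.016, 83.108, 1.295, 78.541, -3.26], TCP at [183.854, -623.475, 239.349] pointing down, gripper open.
Joint ranges: [-163.93, 163.93], [-17.29, 119.83], [-79.2, 71.16], [3.27, 140.29], [-89.18, 269.18], [5.43, 117.66], [-154.24, 154.24]. Speed limits (degrees/s): [147.25, 147.25, 180, 180, 180, 180, 180].

### API

Orientations are given as [roll, pitch, yaw] about the fixed x, y, z axes, in that order (R = Rz(yaw) Ry(pitch) Rx(roll)).
In Python, from workcell import ctrl gives the robot as it stands.
- The arm moves only by the shell command python3 -m inch 'ROWS' [FORCE]. ROWS is JSON, a list of rows, each an object with "twist": the turn, a rotation vector about the world's x, y, z in degrees, a list of three; "xyz": the shift along the world's x, y, z in m, a list of three; "hand": the opening, from 0 (shut) to 1 (fully open). In form: [{"twist": [wx, wy, wz], "xyz": [tx, ty, tz], "hand": hand}, ...]. A call has 1 to 20 rows; each row shifts and turns the commanded pose from where the row before left it; what a row does not reach is not made up. A row lasts 1/10 s, in which the tool goes at most 50 mm and 8.59 degrees, less where a joint would pass 70% of its speed; a pose out of reach is approached as far as the arm can. A call with a gripper value outside its range is refused whole. The fingers move at their own pace and stop on an object; FORCE is the grip in N (left out, the last holds). Time passes only in rows, so rows that do not move let the fingers close. It gives the time, the measured TCP pose, the force and the opening at its end, in the units of the state.
- ctrl.sense(): the state, without advancing time (a new reading comes with each control period).
- ctrl.grab_frame(name): name is "scene" or "top" or "wrist"; returns a dict with "img" (384x512x3 uint8, red, green, blue), "fx", "fy", "cx", "cy" (pixels), "origin" and "attitude" of the camera in the world. Camera axes: x right, y down, z forward; pixel columns grow to the right and rows downward; lengths in mm; the calibration is good to about 2 mm. A picture is of the moment at which its call begins. There is no depth.
- ctrl.sign_off(): hands the job in, once; it reports no verdict.
The state is a dict: "time_s": time; "q": joint angles; "dq": joint speeds; "joint_torque": joint torques, N m; "tcp_pos": TCP position; "tcp_rot": TCP orientation; "wrist_force": force on the tool from outside, world axes, zero at the start; "ft_torque": the same for the moment, N m; "grip_width": finger opening in mm.
Only numpy, scipy, OpenCV 4.12 (cv2) and the standard library are available. Lean on these libraries where they do the work, as an engineer would, in place of code of your own. Each camera call takes 0.05 s, during which the arm holds its last target.

## Working session

There is one attempt and no reset: what is moved stays moved. The work goes in short steps, Python scripts to look and compute and a shell command to move; the robot and the scene stay as the last step left them, time stands still between calls to the robot, and variables do not carry over. Pictures are saved under pics/ and viewed, and the job is handed in when it is done.

```bash
ls; mkdir -p pics; cat > h.py <<'E'
import numpy as np,cv2
from workcell import ctrl
from scipy.spatial.transform import Rotation as R
def snap(name,fn):
    f=ctrl.grab_frame(name); cv2.imwrite('pics/'+fn+'.png',f['img'][:,:,::-1]); 
    import pickle; pickle.dump(f,open('pics/'+fn+'.pkl','wb')); return f
def load(fn):
    import pickle; return pickle.load(open('pics/'+fn+'.pkl','rb'))
def rot(f):
    a=np.array(f['attitude'],float)
    return a if a.shape==(3,3) else R.from_euler('xyz',a,degrees=True).as_matrix()
def pix2w(f,u,v,z):
    d=rot(f)@np.array([(u-f['cx'])/f['fx'],(v-f['cy'])/f['fy'],1]); o=np.array(f['origin'])
    return o+d*(z-o[2])/d[2]
def w2pix(f,p):
    c=rot(f).T@(np.array(p)-np.array(f['origin'])); return np.array([f['cx']+f['fx']*c[0]/c[2],f['cy']+f['fy']*c[1]/c[2]])
def crop(fn,u0,v0,u1,v1,s,out):
    im=cv2.imread('pics/'+fn+'.png')[v0:v1,u0:u1]; cv2.imwrite('pics/'+out+'.png',cv2.resize(im,None,fx=s,fy=s,interpolation=cv2.INTER_CUBIC))
E
python3 - <<'E'
from h import *
for n in ['scene','top','wrist']:
    f=snap(n,n+'0'); print(n,f['origin'],f['attitude'],f['fx'],f['cx'],f['cy'])
print(ctrl.sense())
E
```

```text
pics
scene [-594.35729403  524.82619064  981.15457272] [-125.19875533   -1.11473664 -118.84683625] 430.10696854483456 253.47825153896486 187.02632232467184
top [ 282.55626     -87.36791327 1432.7798337 ] [-169.38629328   -0.50938057  -89.50354879] 476.6620029644894 257.13950902646593 193.7979629043026
wrist [ 254.26641287 -603.6344543   373.77841636] [ 1.63365925e+02  1.41901341e-01 -7.35327201e+01] 270.390540940098 256.1706932737772 190.08915546679472
{'time_s': 0.15, 'q': array([74.37472309, 18.43088772, -4.01562637, 83.15929424,  1.29572589,
       78.54065963, -3.25944465]), 'dq': array([-0.03276688, -0.14440071,  0.17311265, -0.19159847,  0.00047645,
       -0.02247874,  0.00279885]), 'joint_torque': array([-7.82608313e-04, -4.94095588e+01, -3.83492913e-01, -3.14682448e+01,
        1.28926925e-02,  8.38134176e-03,  2.27771449e-05]), 'tcp_pos': array([ 183.7232887 , -623.0818051 ,  238.45287338]), 'tcp_rot': array([ 1.79994266e+02,  8.55834522e-02, -7.35645337e+01]), 'wrist_force': array([-0.69230397, -0.02206464,  0.05301797]), 'ft_torque': array([ 0.01699979, -0.00166792,  0.05486535]), 'grip_width': 85.24302991574386}
```

View pics/top0.png

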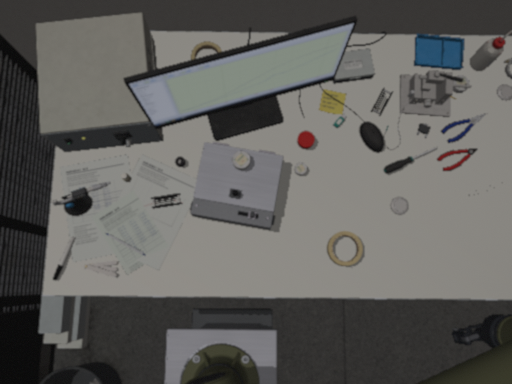

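View pics/scene0.png

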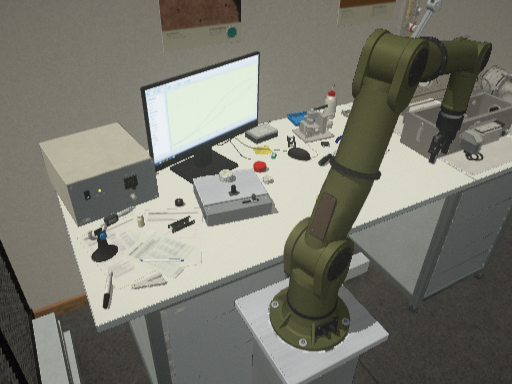

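```bash
python3 - <<'E'
from h import *
crop('top0',180,125,330,235,5,'c1')
crop('scene0',180,150,290,225,7,'c2')
E
```

```text
(no output)
```

View pics/c1.png

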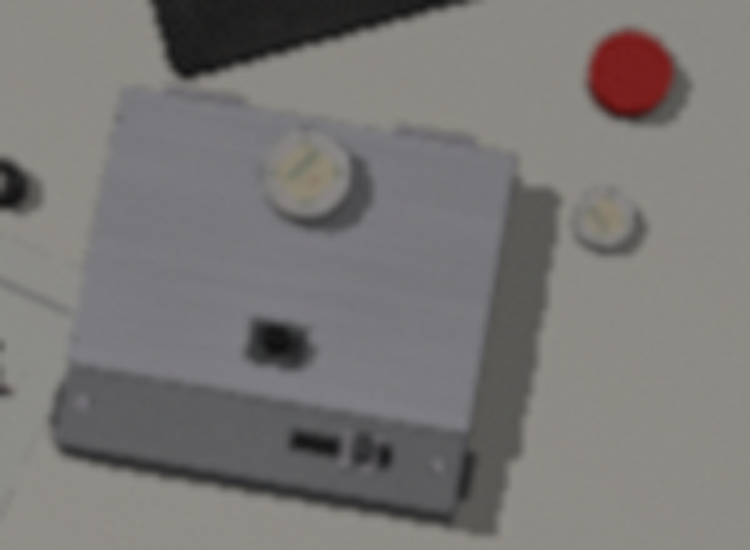

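View pics/c2.png

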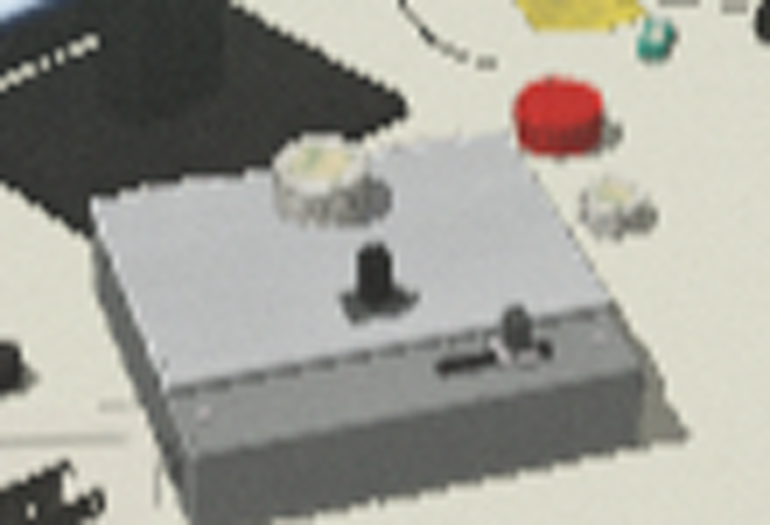

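```bash
python3 - <<'E'
from h import *
f=load('top0')
P=lambda u,v,z,s=5,o=(180,125):pix2w(f,u/s+o[0]-.4,v/s+o[1]-.4,z)
for n,u,v,z in [('HL',124,88,64),('HR',517,155,64),('FR',465,432,64),('FL',70,362,64),('railFL',57,445,55),('railFR',452,515,55),('tin',308,172,90),('tinL',265,172,90),('tinR',352,172,90),('grip',278,338,98),('catch',367,447,82),('red',630,73,26),('small',605,218,20)]:
    print(n,P(u,v,z).round(1))
g=load('scene0')
Q=lambda u,v,z:pix2w(g,u/7+180-.4,v/7+150-.4,z)
for n,u,v,z in [('HL',95,203,64),('HR',520,135,64),('FR',608,302,64),('FL',170,385,64),('tin',320,158,90),('grip',375,247,98),('catch',517,312,82)]:
    print(n,Q(u,v,z).round(1))
E
```

```text
HL [693.9  61.2  64. ]
HR [ 655.3 -173.1   64. ]
FR [ 488.8 -142.6   64. ]
FL [527.8  87.8  64. ]
railFL [480.1  94.9  55. ]
railFR [ 441.4 -135.6   55. ]
tin [636.7 -49.9  90. ]
tinL [636.4 -25.   90. ]
tinR [636.9 -75.5  90. ]
grip [536.8 -34.5  98. ]
catch [476.9 -85.9  82. ]
red [ 718.4 -245.    26. ]
small [ 628.2 -229.4   20. ]
HL [689.3  58.2  64. ]
HR [ 643.9 -179.4   64. ]
FR [ 482.9 -142.8   64. ]
FL [522.3  86.7  64. ]
tin [637.9 -52.4  90. ]
grip [539.2 -36.1  98. ]
catch [475.5 -84.4  82. ]
```

```bash
python3 - <<'E'
from h import *
crop('top0',115,10,365,160,3,'c3')
crop('scene0',130,40,280,190,4,'c4')
E
```

```text
(no output)
```

View pics/c3.png

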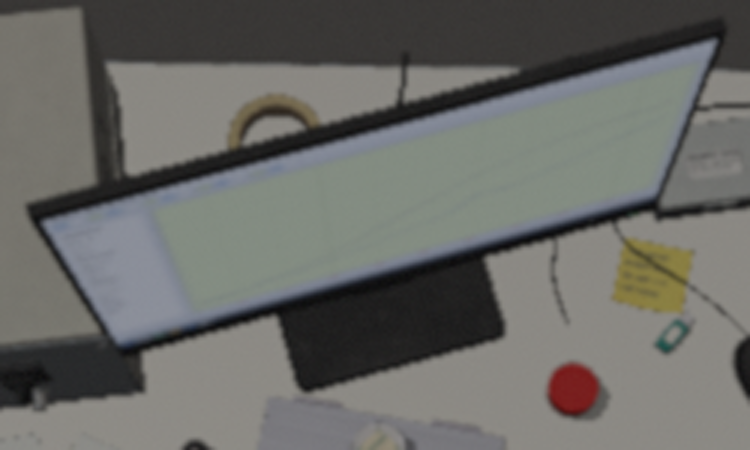

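View pics/c4.png

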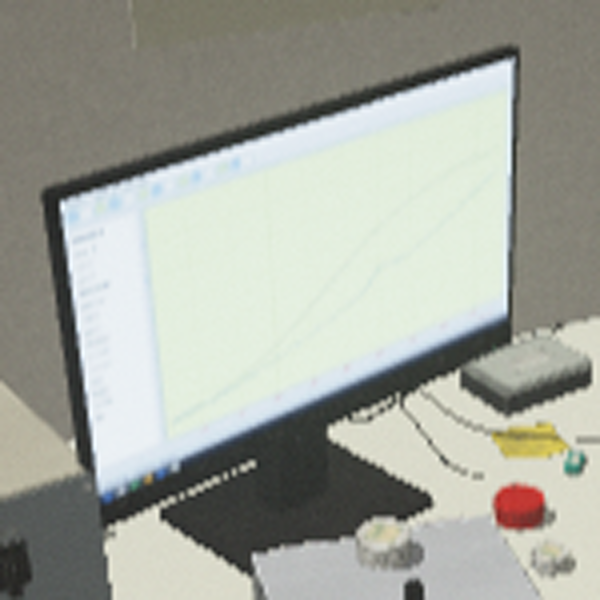

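```bash
python3 - <<'E'
from h import *
f=load('top0');g=load('scene0')
def ray(f,u,v):
    d=rot(f)@np.array([(u-f['cx'])/f['fx'],(v-f['cy'])/f['fy'],1]);return np.array(f['origin']),d/np.linalg.norm(d)
def tri(a,b):
    o1,d1=ray(f,a[0]/3+115-.4,a[1]/3+10-.4);o2,d2=ray(g,b[0]/4+130-.4,b[1]/4+40-.4)
    s=np.linalg.lstsq(np.c_[d1,-d2],o2-o1,rcond=None)[0];p,q=o1+s[0]*d1,o2+s[1]*d2
    return ((p+q)/2).round(),np.linalg.norm(p-q).round(1)
for n,a,b in [('BL',(122,350),(103,522)),('TL',(30,210),(45,190)),('TR',(722,22),(517,50)),('BR',(658,205),(508,342))]: print(n,*tri(a,b))
for n,u,v in [('baseFL',305,390),('baseFR',503,332)]: print(n,pix2w(f,u/3+115,v/3+10,10))
for n,u,v in [('tape',345,249),('mount?',180,161),('hex',166,201),('flange',399,205),('edge',300,297),('vial?',127,177)]: print(n,pix2w(f,u,v,10).round())
E
```

```text
BL [719. 193. 126.] 7.2
TL [722. 200. 442.] 0.6
TR [ 881. -319.  437.] 8.7
BR [ 879. -321.  116.] 1.2
baseFL [717.66665979  29.23378871  10.        ]
baseFR [ 782.86854393 -175.54834418   10.        ]
tape [ 385. -361.   10.]
mount? [649. 140.  10.]
hex [524. 178.  10.]
flange [ 519. -528.   10.]
edge [ 244. -226.   10.]
vial? [597. 300.  10.]
```

```bash
python3 -m inch '[{"twist":[0,0,-1],"xyz":[0.02,0.025,0],"hand":1},{"twist":[0,0,-1.5],"xyz":[0.025,0.032,0],"hand":1},{"twist":[0,0,-1.5],"xyz":[0.025,0.032,0],"hand":1},{"twist":[0,0,-1.5],"xyz":[0.025,0.032,0],"hand":1},{"twist":[0,0,-1.5],"xyz":[0.025,0.032,0],"hand":1},{"twist":[0,0,-1.5],"xyz":[0.025,0.032,0],"hand":1},{"twist":[0,0,-1.5],"xyz":[0.025,0.032,0],"hand":1},{"twist":[0,0,-1.5],"xyz":[0.025,0.032,0],"hand":1},{"twist":[0,0,-1.5],"xyz":[0.025,0.032,0],"hand":1},{"twist":[0,0,-1.5],"xyz":[0.025,0.032,0],"hand":1},{"twist":[0,0,-1.5],"xyz":[0.025,0.032,0],"hand":1},{"twist":[0,0,-1.5],"xyz":[0.025,0.032,0],"hand":1},{"twist":[0,0,-1.5],"xyz":[0.025,0.032,0],"hand":1},{"twist":[0,0,-1.5],"xyz":[0.025,0.032,0],"hand":1},{"twist":[0,0,-1.5],"xyz":[0.025,0.032,0],"hand":1},{"twist":[0,0,-1.5],"xyz":[0.025,0.032,0],"hand":1},{"twist":[0,0,-1.5],"xyz":[0.025,0.032,0],"hand":1},{"twist":[0,0,-0.8],"xyz":[0.02,0.02,0],"hand":1},{"twist":[0,0,0],"xyz":[0,0,0],"hand":1}]' 30
python3 - <<'E'
from h import *
s=ctrl.sense();print(s['tcp_pos'],s['tcp_rot'],s['q'],s['time_s'])
f=snap('wrist','w1');print(f['origin'],f['attitude'])
E
```

```text
time_s: 2.05
tcp_pos: [625.5, -60.9, 238.7]
tcp_rot: [180.0, 0.2, -99.0]
wrist_force: [0.8, 1.4, 0.5]
grip_width: 84.9
[625.46481209 -60.91805953 238.65882619] [179.97714976   0.2073111  -98.96912213] [  27.41087646   18.27420958  -30.25334397   85.6300028     9.06284259
   78.57438187 -102.34525986] 2.05
[698.02401822 -73.77341536 374.08000724] [163.33103147   0.24365952 -98.9348777 ]
```

View pics/w1.png

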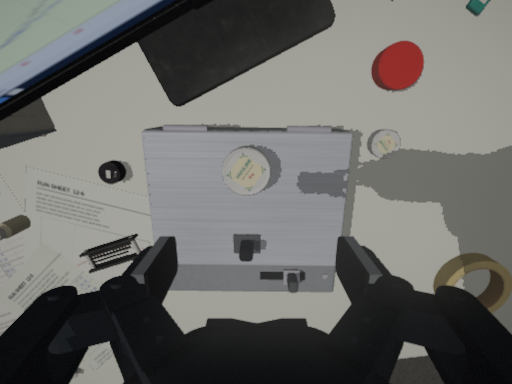

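```bash
python3 - <<'E'
from h import *
crop('w1',130,115,370,300,3,'c5')
E
```

```text
(no output)
```

View pics/c5.png

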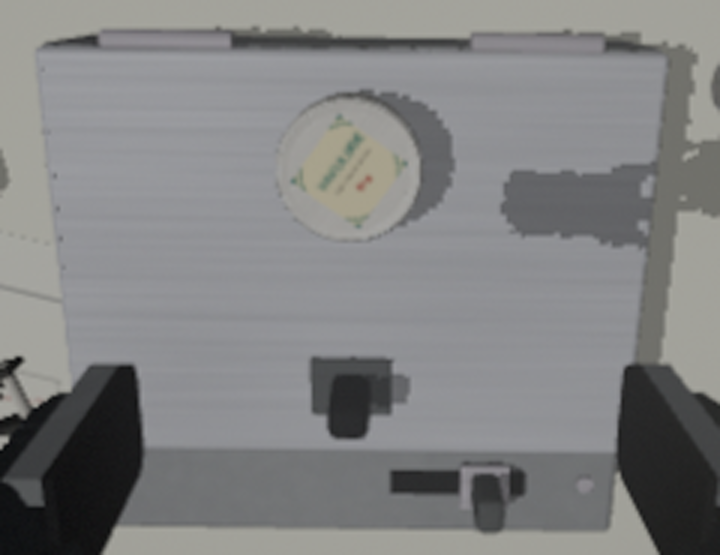

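```bash
python3 - <<'E'
from h import *
f=load('w1')
P=lambda u,v,z:pix2w(f,u/3+130-.33,v/3+115-.33,z).round(1)
for n,u,v,z in [('HL',40,50,64),('HR',664,55,64),('FR',635,452,64),('FL',73,448,64),('railFL',85,522,55),('railFR',608,528,55),('tin',350,166,90),('tinL',278,166,90),('tinR',421,166,90),('gripL',328,430,98),('gripR',371,430,98),('gripfront',350,438,98),('catchL',476,525,82),('catchR',503,525,82),('catchfront',490,531,82)]: print(n,P(u,v,z))
a=P(40,50,64)-P(664,55,64);print(np.degrees(np.arctan2(-a[0],a[1])),np.linalg.norm(a))
a=P(73,448,64)-P(635,452,64);print(np.degrees(np.arctan2(-a[0],a[1])),np.linalg.norm(a))
E
```

```text
HL [694.4  57.1  64. ]
HR [ 656.3 -173.8   64. ]
FR [ 488.2 -151.9   64. ]
FL [527.5  89.5  64. ]
railFL [484.   98.9  55. ]
railFR [ 444.  -139.2   55. ]
tin [638.  -52.4  90. ]
tinL [642. -27.  90.]
tinR [634.1 -77.5  90. ]
gripL [538.9 -27.5  98. ]
gripR [536.3 -43.9  98. ]
gripfront [534.1 -35.3  98. ]
catchL [475.5 -78.8  82. ]
catchR [473.7 -90.   82. ]
catchfront [471.6 -84.3  82. ]
-9.369747442865838 234.0222638981172
-9.246650466505052 244.5781061338075
```

```bash
python3 -m inch '[{"twist":[0,0,-0.3],"xyz":[0.003,0.0025,-0.02],"hand":1},{"twist":[0,0,0],"xyz":[0.003,0.0025,-0.035],"hand":1},{"twist":[0,0,0],"xyz":[0.003,0.002,-0.035],"hand":1},{"twist":[0,0,0],"xyz":[0.003,0.002,-0.02],"hand":1},{"twist":[0,0,0],"xyz":[0,0,-0.015],"hand":1},{"twist":[0,0,0],"xyz":[0,0,0],"hand":1}]'
python3 - <<'E'
from h import *
f=snap('wrist','w2');
E
```

```text
time_s: 2.7
tcp_pos: [633.9, -58.9, 112.0]
tcp_rot: [179.7, -0.1, -99.7]
wrist_force: [-0.3, -0.7, -0.8]
grip_width: 85.5
```

View pics/w2.png

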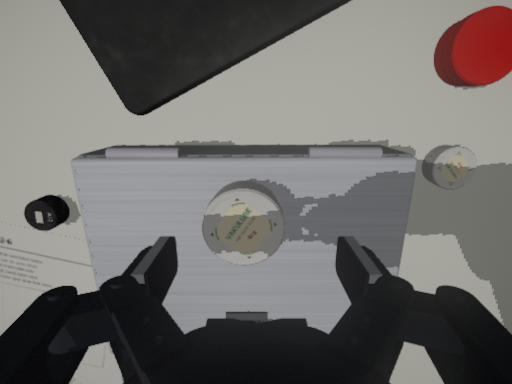

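```bash
python3 -m inch '[{"twist":[0,0,0],"xyz":[0,0,0],"hand":1}]'
python3 -m inch '[{"twist":[0,0,0],"xyz":[0.003,0.007,0],"hand":1},{"twist":[0,0,0],"xyz":[0,0,0],"hand":1},{"twist":[0,0,0],"xyz":[0,0,0],"hand":1}]'
python3 -c "
from h import *
f=load('w2')
print(pix2w(f,243.5,227,90), f['origin'])
s=ctrl.sense();print(s['tcp_pos'],s['tcp_rot'])"
```

```text
time_s: 2.85
tcp_pos: [636.5, -58.2, 115.8]
tcp_rot: [-179.9, -0.0, -99.7]
wrist_force: [-0.1, -0.5, 0.1]
grip_width: 85.1
time_s: 3.15
tcp_pos: [639.4, -49.8, 115.2]
tcp_rot: [-179.9, 0.0, -99.6]
wrist_force: [-0.2, -0.0, -0.2]
grip_width: 85.4
[637.07363527 -52.14808804  90.        ] [706.88804011 -72.1750382  247.13879378]
[639.35838063 -49.78043736 115.17209329] [-1.79930690e+02  7.31120638e-03 -9.96049286e+01]
```

```bash
python3 -m inch '[{"twist":[0,0,0.2],"xyz":[-0.002,-0.002,-0.012],"hand":1},{"twist":[0,0,0],"xyz":[0,0,-0.012],"hand":1},{"twist":[0,0,0],"xyz":[0,0,-0.01],"hand":1},{"twist":[0,0,0],"xyz":[0,0,-0.006],"hand":1},{"twist":[0,0,0],"xyz":[0,0,0],"hand":1},{"twist":[0,0,0],"xyz":[0,0,0],"hand":1}]'
```

```text
time_s: 3.75
tcp_pos: [636.9, -52.4, 74.2]
tcp_rot: [180.0, 0.0, -99.5]
wrist_force: [-0.2, 0.7, 0.7]
grip_width: 85.6
```

```bash
python3 -m inch '[{"twist":[0,0,0],"xyz":[0,0,0],"hand":0.7},{"twist":[0,0,0],"xyz":[0,0,0],"hand":0.5},{"twist":[0,0,0],"xyz":[0,0,0],"hand":0.5},{"twist":[0,0,0],"xyz":[0,0,0],"hand":0.4},{"twist":[0,0,0],"xyz":[0,0,0],"hand":0.4},{"twist":[0,0,0],"xyz":[0,0,0],"hand":0.4}]' 30
python3 - <<'E'
from h import *
f=snap('wrist','w3');
E
```

```text
time_s: 4.35
tcp_pos: [637.4, -52.4, 75.2]
tcp_rot: [-179.9, -0.0, -99.5]
wrist_force: [-0.0, 0.6, 4.2]
grip_width: 51.7
```

View pics/w3.png

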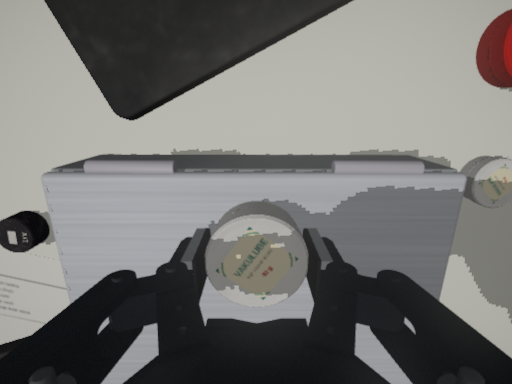

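```bash
python3 -m inch '[{"twist":[0,0,0],"xyz":[0,0,0.005],"hand":0.4},{"twist":[0,0,0],"xyz":[0,0,0.012],"hand":0.4},{"twist":[0,0,0],"xyz":[0,0,0.015],"hand":0.4},{"twist":[0,0,0],"xyz":[0,0,0.008],"hand":0.4},{"twist":[0,0,0],"xyz":[0,0,0],"hand":0.4}]'
python3 - <<'E'
from h import *
f=snap('wrist','w4');
E
```

```text
time_s: 4.9
tcp_pos: [638.2, -52.5, 116.7]
tcp_rot: [-179.8, 0.0, -99.5]
wrist_force: [0.2, -0.7, -1.3]
grip_width: 51.8
```

View pics/w4.png

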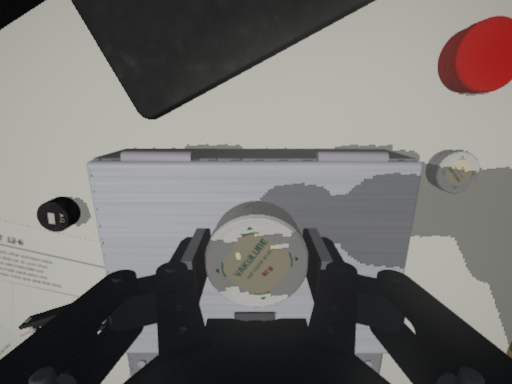

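Tin is held (same place in the jaws, cover fell away below). Carry it to the bare worktop right of the case.

```bash
python3 -m inch '[{"twist":[0,0,0],"xyz":[-0.01,-0.018,0],"hand":0.4},{"twist":[0,0,0],"xyz":[-0.016,-0.03,0],"hand":0.4},{"twist":[0,0,0],"xyz":[-0.016,-0.03,0],"hand":0.4},{"twist":[0,0,0],"xyz":[-0.016,-0.03,0],"hand":0.4},{"twist":[0,0,0],"xyz":[-0.016,-0.03,0],"hand":0.4},{"twist":[0,0,0],"xyz":[-0.016,-0.03,0],"hand":0.4},{"twist":[0,0,0],"xyz":[-0.012,-0.022,0],"hand":0.4},{"twist":[0,0,0],"xyz":[0,0,-0.025],"hand":0.4},{"twist":[0,0,0],"xyz":[0,0,-0.03],"hand":0.4},{"twist":[0,0,0],"xyz":[0,0,-0.02],"hand":0.4},{"twist":[0,0,0],"xyz":[0,0,-0.01],"hand":0.4},{"twist":[0,0,0],"xyz":[0,0,0],"hand":0.4},{"twist":[0,0,0],"xyz":[0,0,0],"hand":0.4}]'
python3 - <<'E'
from h import *
f=snap('wrist','w5');
E
```

```text
time_s: 6.25
tcp_pos: [535.4, -242.5, 30.0]
tcp_rot: [-180.0, -0.0, -99.5]
wrist_force: [0.6, 0.4, 0.7]
grip_width: 52.1
```

View pics/w5.png

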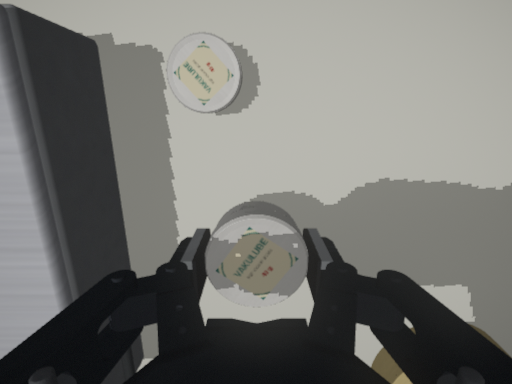

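```bash
python3 -m inch '[{"twist":[0,0,0],"xyz":[0,0,-0.008],"hand":0.4},{"twist":[0,0,0],"xyz":[0,0,-0.006],"hand":0.4},{"twist":[0,0,0],"xyz":[0,0,-0.003],"hand":0.4},{"twist":[0,0,0],"xyz":[0,0,0],"hand":0.4},{"twist":[0,0,0],"xyz":[0,0,0],"hand":0.4}]'
```

```text
time_s: 6.8
tcp_pos: [534.8, -242.4, 12.3]
tcp_rot: [180.0, -0.0, -99.5]
wrist_force: [0.4, -0.5, -0.6]
grip_width: 52.3
```

```bash
python3 -m inch '[{"twist":[0,0,0],"xyz":[0,0,-0.001],"hand":0.4},{"twist":[0,0,0],"xyz":[0,0,-0.001],"hand":0.4},{"twist":[0,0,0],"xyz":[0,0,0],"hand":0.4}]'
```

```text
time_s: 7.1
tcp_pos: [535.1, -242.6, 11.2]
tcp_rot: [-180.0, -0.0, -99.5]
wrist_force: [-0.9, 0.8, 3.7]
grip_width: 52.1
```

Contact (≈4 N up). Release and retreat upward.

```bash
python3 -m inch '[{"twist":[0,0,0],"xyz":[0,0,0],"hand":0.7},{"twist":[0,0,0],"xyz":[0,0,0],"hand":0.9},{"twist":[0,0,0],"xyz":[0,0,0],"hand":0.9},{"twist":[0,0,0],"xyz":[0,0,0.005],"hand":0.9},{"twist":[0,0,0],"xyz":[0,0,0.025],"hand":0.9},{"twist":[0,0,0],"xyz":[0,0,0.04],"hand":0.9},{"twist":[0,0,0],"xyz":[0,0,0.04],"hand":0.7},{"twist":[0,0,0],"xyz":[0,0,0.03],"hand":0.7},{"twist":[0,0,0],"xyz":[0,0,0.02],"hand":0.7},{"twist":[0,0,0],"xyz":[0,0,0],"hand":0.7}]'
python3 - <<'E'
from h import *
f=snap('wrist','w6');snap('scene','s6')
E
```

```text
time_s: 8.1
tcp_pos: [537.0, -243.1, 174.3]
tcp_rot: [-179.6, -0.1, -99.5]
wrist_force: [0.4, 0.5, 0.3]
grip_width: 60.0
```

View pics/w6.png

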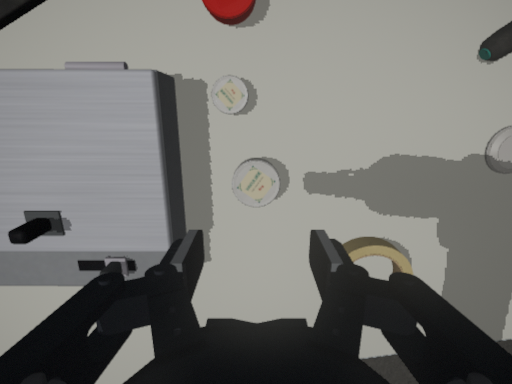

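View pics/s6.png

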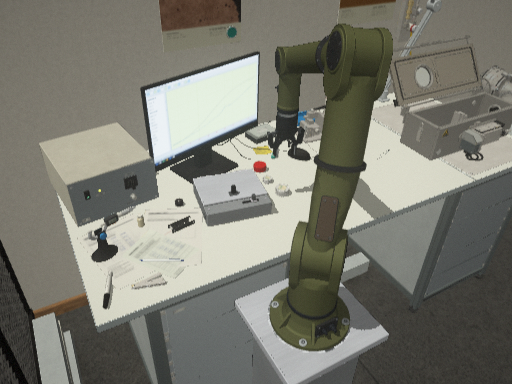

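```bash
python3 -m inch '[{"twist":[0,0,0],"xyz":[0,0.02,0],"hand":0.7},{"twist":[0,0,0],"xyz":[0,0.035,0],"hand":0.7},{"twist":[0,0,0],"xyz":[0,0.035,0],"hand":0.7},{"twist":[0,0,0],"xyz":[0,0.035,0],"hand":0.7},{"twist":[0,0,0],"xyz":[0.001,0.035,-0.01],"hand":0.7},{"twist":[0,0,0],"xyz":[0.001,0.03,-0.02],"hand":0.7},{"twist":[0,0,0.2],"xyz":[0,0.017,-0.02],"hand":0.7},{"twist":[0,0,0],"xyz":[0,0,0],"hand":0.7},{"twist":[0,0,0],"xyz":[0,0,0],"hand":0.7}]'
python3 - <<'E'
from h import *
f=snap('wrist','w7');crop('w7',150,150,370,330,3,'c7');s=ctrl.sense();print(s['tcp_pos'],s['tcp_rot'])
E
```

```text
time_s: 9.1
tcp_pos: [535.8, -34.9, 119.4]
tcp_rot: [179.9, -0.0, -99.2]
wrist_force: [0.2, 0.5, 1.4]
grip_width: 59.4
[536.59092018 -36.00308998 120.21385025] [ 1.79957780e+02 -2.85331396e-02 -9.92907432e+01]
```

View pics/w7.png

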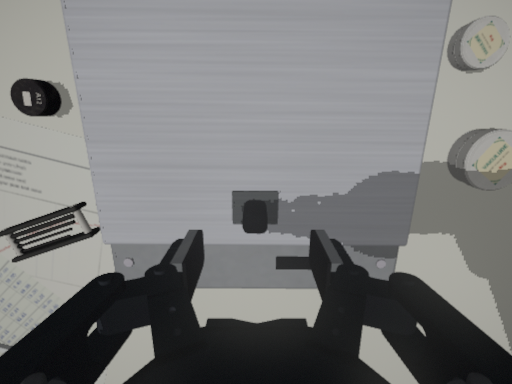

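View pics/c7.png

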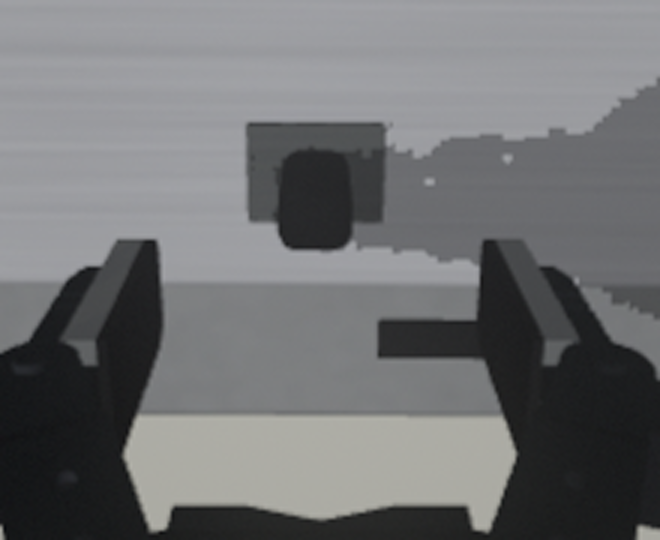

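```bash
python3 - <<'E'
from h import *
f=load('w7')
P=lambda u,v,z:pix2w(f,u/3+150-.33,v/3+150-.33,z).round(1)
print(P(317,249,98),P(279,235,98),P(353,235,98))
print(w2pix(f,[539,-36,98]), w2pix(f,[536.5,-36,98]))
print('plate',P(246,123,65),P(385,123,65),P(385,222,65))
E
```

```text
[534.2 -34.9  98. ] [538.7 -27.5  98. ] [536.2 -42.9  98. ]
[255.78500688 225.56307456] [256.41477061 229.14921434]
plate [554.6 -20.5  65. ] [549.2 -54.1  65. ] [523.2 -50.5  65. ]
```

```bash
python3 -m inch '[{"twist":[0,0,0],"xyz":[0.003,0.000,-0.01],"hand":0.7},{"twist":[0,0,0],"xyz":[0,0,-0.012],"hand":0.7},{"twist":[0,0,0],"xyz":[0,0,-0.01],"hand":0.7},{"twist":[0,0,0],"xyz":[0,0,-0.008],"hand":0.6},{"twist":[0,0,0],"xyz":[0,0,0],"hand":0.5},{"twist":[0,0,0],"xyz":[0,0,0],"hand":0.4}]'
```

```text
time_s: 9.75
tcp_pos: [539.7, -35.4, 80.1]
tcp_rot: [180.0, 0.0, -99.3]
wrist_force: [-0.4, -0.6, 0.9]
grip_width: 34.0
```

```bash
python3 -m inch '[{"twist":[0,0,0],"xyz":[0,0,0],"hand":0.25},{"twist":[0,0,0],"xyz":[0,0,0],"hand":0.1},{"twist":[0,0,0],"xyz":[0,0,0],"hand":0.1},{"twist":[0,0,0],"xyz":[0,0,0],"hand":0.1},{"twist":[0,0,0],"xyz":[0,0,0],"hand":0.1}]' 40
python3 - <<'E'
from h import *
f=snap('wrist','w8');s=ctrl.sense();print(s['tcp_pos'],s['tcp_rot'],s['wrist_force'])
E
```

```text
time_s: 10.25
tcp_pos: [540.4, -34.6, 81.0]
tcp_rot: [-179.9, 0.0, -99.2]
wrist_force: [-0.2, 5.0, 3.3]
grip_width: 15.1
[540.40416835 -34.62889146  80.95737886] [-1.79939969e+02  4.72725197e-02 -9.92359542e+01] [-0.31701163  4.275927    3.52730793]
```

View pics/w8.png

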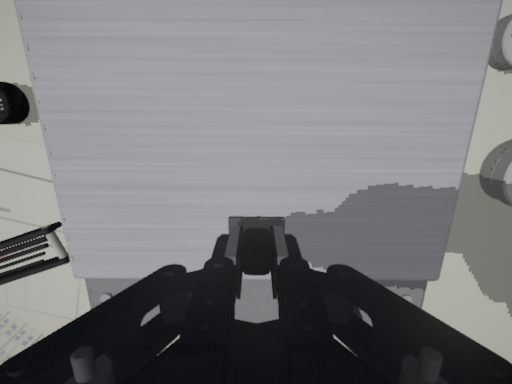

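```bash
python3 -m inch '[{"twist":[0,0,0],"xyz":[0,0,0.002],"hand":0.1},{"twist":[0,0,0],"xyz":[0,0,0.001],"hand":0.1},{"twist":[0,0,0],"xyz":[0,0,0],"hand":0.1}]'
python3 -m inch '[{"twist":[0,0,0],"xyz":[0,0,0.002],"hand":0.1},{"twist":[0,0,0],"xyz":[0,0,0.001],"hand":0.1},{"twist":[0,0,0],"xyz":[0,0,0],"hand":0.1}]'
python3 -m inch '[{"twist":[0,0,0],"xyz":[0,0,0.001],"hand":0.1},{"twist":[0,0,0],"xyz":[0,0,0.001],"hand":0.1},{"twist":[0,0,0],"xyz":[0,0,0],"hand":0.1}]'
```

```text
time_s: 10.6
tcp_pos: [540.8, -34.7, 82.9]
tcp_rot: [-179.9, 0.1, -99.2]
wrist_force: [5.4, 3.8, -6.0]
grip_width: 15.1
time_s: 10.9
tcp_pos: [541.4, -34.8, 85.6]
tcp_rot: [-179.8, 0.1, -99.2]
wrist_force: [8.4, 3.5, -7.9]
grip_width: 15.2
time_s: 11.2
tcp_pos: [541.4, -34.8, 86.1]
tcp_rot: [-179.8, 0.2, -99.2]
wrist_force: [13.8, 3.2, -19.1]
grip_width: 15.1
```

```bash
python3 -m inch '[{"twist":[0,0,0],"xyz":[0.001,0,0.002],"hand":0.1},{"twist":[0,0,0],"xyz":[0,0,0],"hand":0.1}]'
python3 - <<'E'
from h import *
f=snap('scene','s9');crop('s9',180,140,290,225,7,'c9')
E
```

```text
time_s: 11.4
tcp_pos: [541.5, -34.8, 86.4]
tcp_rot: [-179.9, 0.2, -99.2]
wrist_force: [13.8, 3.1, -27.1]
grip_width: 15.1
```

View pics/c9.png

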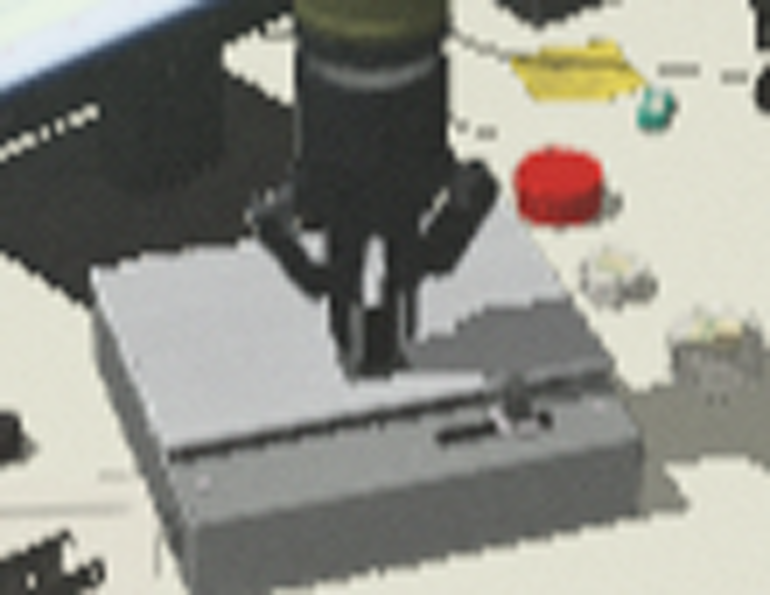

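The cover rose about 5 mm and stopped dead, with the force climbing to 27 N and no further motion, so it is caught. I'll lower it, let go, and go to the catch.

```bash
python3 -m inch '[{"twist":[0,0,0],"xyz":[-0.001,0,-0.004],"hand":0.1},{"twist":[0,0,0],"xyz":[0,0,-0.003],"hand":0.1},{"twist":[0,0,0],"xyz":[0,0,-0.003],"hand":0.1},{"twist":[0,0,0],"xyz":[0,0,0],"hand":0.1},{"twist":[0,0,0],"xyz":[0,0,0],"hand":0.1}]'
```

```text
time_s: 11.95
tcp_pos: [540.3, -34.6, 81.1]
tcp_rot: [-180.0, 0.0, -99.2]
wrist_force: [-1.1, 4.9, 5.0]
grip_width: 15.1
```

```bash
python3 -m inch '[{"twist":[0,0,0],"xyz":[0,0,0],"hand":0.4},{"twist":[0,0,0],"xyz":[0,0,0],"hand":0.5},{"twist":[0,0,0],"xyz":[0,0,0.01],"hand":0.5},{"twist":[0,0,0],"xyz":[0,0,0.02],"hand":0.5},{"twist":[0,0,0],"xyz":[-0.01,-0.01,0.015],"hand":0.5},{"twist":[0,0,0],"xyz":[-0.025,-0.02,0],"hand":0.5},{"twist":[0,0,0],"xyz":[-0.02,-0.015,0],"hand":0.5},{"twist":[0,0,0],"xyz":[-0.007,-0.005,-0.01],"hand":0.5},{"twist":[0,0,0],"xyz":[0,0,0],"hand":0.5},{"twist":[0,0,0],"xyz":[0,0,0],"hand":0.5}]'
python3 - <<'E'
from h import *
f=snap('wrist','w10');crop('w10',150,130,370,310,3,'c10');s=ctrl.sense();print(s['tcp_pos'],s['tcp_rot'])
for x,y in [(478,-85),(475,-85)]: print((w2pix(f,[x,y,82])-[150,130])*3)
print((w2pix(f,[471,-83.7,82])-[150,130])*3,'front edge pred')
E
```

```text
time_s: 12.95
tcp_pos: [478.3, -85.0, 115.3]
tcp_rot: [-180.0, 0.0, -99.3]
wrist_force: [1.1, 1.1, 0.0]
grip_width: 42.4
[478.68512681 -84.6186956  115.48507889] [-1.79974048e+02  3.53590398e-02 -9.91999869e+01]
[315.33563795 279.84324097]
[317.47144251 291.91281188]
[314.65824045 308.66454469] front edge pred
```

View pics/c10.png

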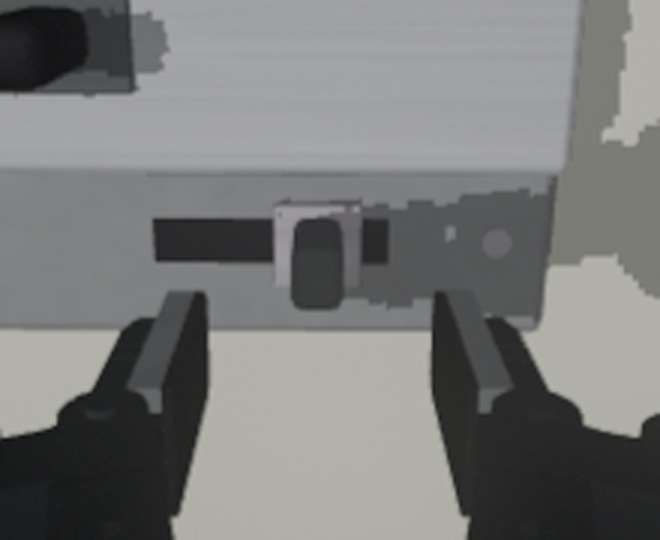

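```bash
python3 -m inch '[{"twist":[0,0,0],"xyz":[0,0,-0.012],"hand":0.5},{"twist":[0,0,0],"xyz":[0,0,-0.015],"hand":0.5},{"twist":[0,0,0],"xyz":[-0.001,0,-0.012],"hand":0.5},{"twist":[0,0,0],"xyz":[0,0,-0.008],"hand":0.45},{"twist":[0,0,0],"xyz":[0,0,0],"hand":0.35},{"twist":[0,0,0],"xyz":[0,0,0],"hand":0.25},{"twist":[0,0,0],"xyz":[0,0,0],"hand":0.05},{"twist":[0,0,0],"xyz":[0,0,0],"hand":0.05},{"twist":[0,0,0],"xyz":[0,0,0],"hand":0.05},{"twist":[0,0,0],"xyz":[0,0,0],"hand":0.05}]' 30
```

```text
time_s: 14.0
tcp_pos: [477.4, -84.9, 68.9]
tcp_rot: [-179.9, 0.0, -99.2]
wrist_force: [-0.5, 4.5, 2.1]
grip_width: 11.3
```

```bash
python3 -m inch '[{"twist":[0,0,0],"xyz":[0.0006,0.004,0],"hand":0.05},{"twist":[0,0,0],"xyz":[0.0007,0.004,0],"hand":0.05},{"twist":[0,0,0],"xyz":[0.0006,0.004,0],"hand":0.05},{"twist":[0,0,0],"xyz":[0.0007,0.004,0],"hand":0.05},{"twist":[0,0,0],"xyz":[0.0006,0.004,0],"hand":0.05},{"twist":[0,0,0],"xyz":[0,0,0],"hand":0.05}]'
python3 -m inch '[{"twist":[0,0,0],"xyz":[0.0003,0.002,0],"hand":0.05},{"twist":[0,0,0],"xyz":[0.0003,0.002,0],"hand":0.05},{"twist":[0,0,0],"xyz":[0,0,0],"hand":0.05}]'
```

```text
time_s: 14.6
tcp_pos: [480.8, -64.8, 68.9]
tcp_rot: [-179.9, 0.0, -99.2]
wrist_force: [-0.6, -0.7, 5.0]
grip_width: 11.0
time_s: 14.9
tcp_pos: [481.4, -61.4, 68.8]
tcp_rot: [-179.9, -0.0, -99.3]
wrist_force: [-0.0, -0.7, 5.6]
grip_width: 11.2
```

```bash
python3 -m inch '[{"twist":[0,0,0],"xyz":[0.0002,0.001,0],"hand":0.05},{"twist":[0,0,0],"xyz":[0.0001,0.001,0],"hand":0.05},{"twist":[0,0,0],"xyz":[0,0,0],"hand":0.05}]'
python3 -m inch '[{"twist":[0,0,0],"xyz":[0.0002,0.001,0],"hand":0.05},{"twist":[0,0,0],"xyz":[0.0001,0.001,0],"hand":0.05},{"twist":[0,0,0],"xyz":[0,0,0],"hand":0.05}]'
```

```text
time_s: 15.2
tcp_pos: [481.6, -60.1, 68.9]
tcp_rot: [-179.9, -0.1, -99.3]
wrist_force: [0.0, -2.7, 5.4]
grip_width: 11.1
time_s: 15.5
tcp_pos: [481.6, -60.0, 68.8]
tcp_rot: [-179.9, -0.2, -99.3]
wrist_force: [-0.2, -6.3, 5.0]
grip_width: 11.5
```

```bash
python3 -m inch '[{"twist":[0,0,0],"xyz":[0.0002,0.0015,0],"hand":0.05},{"twist":[0,0,0],"xyz":[0,0,0],"hand":0.05},{"twist":[0,0,0],"xyz":[0,0,0],"hand":0.05}]'
python3 -m inch '[{"twist":[0,0,0],"xyz":[0,-0.003,0],"hand":0.05},{"twist":[0,0,0],"xyz":[0,0,0],"hand":0.3},{"twist":[0,0,0],"xyz":[0,0,0],"hand":0.4},{"twist":[0,0,0],"xyz":[0,0,0.01],"hand":0.4},{"twist":[0,0,0],"xyz":[0,0,0.02],"hand":0.5},{"twist":[0,0,0],"xyz":[0,0,0.02],"hand":0.5},{"twist":[0,0,0],"xyz":[0,0,0],"hand":0.5},{"twist":[0,0,0],"xyz":[0,0,0],"hand":0.5}]'
python3 - <<'E'
from h import *
f=snap('wrist','w11');crop('w11',130,130,370,310,3,'c11');s=ctrl.sense();print(s['tcp_pos'],s['tcp_rot'])
E
```

```text
time_s: 15.8
tcp_pos: [481.6, -60.0, 68.9]
tcp_rot: [-179.9, -0.3, -99.4]
wrist_force: [-0.6, -10.0, 5.2]
grip_width: 11.1
time_s: 16.6
tcp_pos: [481.6, -58.8, 118.6]
tcp_rot: [-180.0, -0.0, -99.2]
wrist_force: [0.0, -0.6, -0.2]
grip_width: 42.6
[481.00954114 -58.73937465 117.92862605] [ 1.79958007e+02 -9.39150083e-03 -9.92457606e+01]
```

View pics/c11.png

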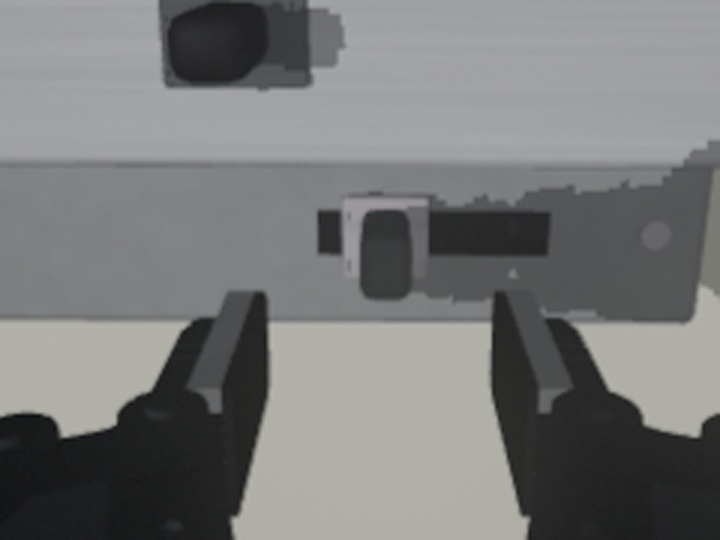

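```bash
python3 -m inch '[{"twist":[0,0,0],"xyz":[0.015,0.006,0.002],"hand":0.5},{"twist":[0,0,0],"xyz":[0.025,0.01,0],"hand":0.5},{"twist":[0,0,0],"xyz":[0.019,0.008,0],"hand":0.5},{"twist":[0,0,0],"xyz":[0,0,-0.01],"hand":0.5},{"twist":[0,0,0],"xyz":[0,0,-0.013],"hand":0.5},{"twist":[0,0,0],"xyz":[0,0,-0.01],"hand":0.5},{"twist":[0,0,0],"xyz":[0,0,-0.006],"hand":0.5},{"twist":[0,0,0],"xyz":[0,0,0],"hand":0.4},{"twist":[0,0,0],"xyz":[0,0,0],"hand":0.4}]'
python3 - <<'E'
import numpy as np
p=None
for t in range(0,64,4):
    a=np.radians(t);d=140*(1-np.cos(a))+36*np.sin(a);z=140*np.sin(a)-36*(1-np.cos(a))
    c=np.array([d*.987,-d*.162,z])
    if p is not None: print(t,(c-p).round(1),c.round(1))
    p=c
E
```

```text
time_s: 17.55
tcp_pos: [540.2, -35.3, 81.4]
tcp_rot: [180.0, -0.0, -99.3]
wrist_force: [-0.0, -0.0, -0.5]
grip_width: 34.3
4 [ 2.8 -0.5  9.7] [ 2.8 -0.5  9.7]
8 [ 3.5 -0.6  9.5] [ 6.3 -1.  19.1]
12 [ 4.1 -0.7  9.2] [10.4 -1.7 28.3]
16 [ 4.7 -0.8  8.9] [15.1 -2.5 37.2]
20 [ 5.3 -0.9  8.5] [20.5 -3.4 45.7]
24 [ 5.9 -1.   8.1] [26.4 -4.3 53.8]
28 [ 6.5 -1.1  7.7] [32.9 -5.4 61.5]
32 [ 7.  -1.1  7.2] [39.8 -6.5 68.7]
36 [ 7.4 -1.2  6.7] [47.3 -7.8 75.4]
40 [ 7.9 -1.3  6.2] [55.2 -9.1 81.6]
44 [ 8.3 -1.4  5.6] [ 63.5 -10.4  87.1]
48 [ 8.7 -1.4  5. ] [ 72.1 -11.8  92.1]
52 [ 9.  -1.5  4.4] [ 81.1 -13.3  96.5]
56 [ 9.3 -1.5  3.7] [ 90.4 -14.8 100.2]
60 [ 9.5 -1.6  3. ] [ 99.9 -16.4 103.2]
```

```bash
python3 -m inch '[{"twist":[0,0,0],"xyz":[0,0,0],"hand":0.2},{"twist":[0,0,0],"xyz":[0,0,0],"hand":0.1},{"twist":[0,0,0],"xyz":[0,0,0],"hand":0.1},{"twist":[0,0,0],"xyz":[0,0,0],"hand":0.1},{"twist":[0,0,0],"xyz":[0,0,0],"hand":0.1}]' 50
python3 -m inch '[{"twist":[0,0,0],"xyz":[0.001,0,0.004],"hand":0.1},{"twist":[0,0,0],"xyz":[0.0018,-0.0005,0.0057],"hand":0.1},{"twist":[0,0,0],"xyz":[0.0017,-0.0003,0.0048],"hand":0.1},{"twist":[0,0,0],"xyz":[0.0018,-0.0003,0.0047],"hand":0.1},{"twist":[0,0,0],"xyz":[0,0,0],"hand":0.1}]'
```

```text
time_s: 18.05
tcp_pos: [540.9, -34.6, 82.1]
tcp_rot: [-179.9, 0.0, -99.3]
wrist_force: [-1.3, 1.6, 5.7]
grip_width: 14.6
time_s: 18.55
tcp_pos: [546.9, -35.7, 100.9]
tcp_rot: [180.0, 0.0, -99.3]
wrist_force: [2.5, 3.1, -3.8]
grip_width: 14.7
```

Free now (20 mm up at under 5 N). Continuing along the arc.

```bash
python3 -m inch '[{"twist":[0,0,0],"xyz":[0.002,-0.0003,0.0046],"hand":0.1},{"twist":[0,0,0],"xyz":[0.0021,-0.0004,0.0046],"hand":0.1},{"twist":[0,0,0],"xyz":[0.0023,-0.0004,0.0045],"hand":0.1},{"twist":[0,0,0],"xyz":[0.0024,-0.0004,0.0044],"hand":0.1},{"twist":[0,0,0],"xyz":[0.0026,-0.0004,0.0043],"hand":0.1},{"twist":[0,0,0],"xyz":[0.0027,-0.0005,0.0042],"hand":0.1},{"twist":[0,0,0],"xyz":[0.0029,-0.0005,0.0041],"hand":0.1},{"twist":[0,0,0],"xyz":[0.003,-0.0005,0.004],"hand":0.1},{"twist":[0,0,0],"xyz":[0.0032,-0.0005,0.0039],"hand":0.1},{"twist":[0,0,0],"xyz":[0.0033,-0.0006,0.0038],"hand":0.1},{"twist":[0,0,0],"xyz":[0.0034,-0.0005,0.0037],"hand":0.1},{"twist":[0,0,0],"xyz":[0.0036,-0.0006,0.0035],"hand":0.1},{"twist":[0,0,0],"xyz":[0,0,0],"hand":0.1}]'
python3 - <<'E'
from h import *
f=snap('scene','s12');crop('s12',180,120,290,225,6,'c12');s=ctrl.sense();print(s['tcp_pos'],s['tcp_rot'],s['wrist_force'])
E
```

```text
time_s: 19.85
tcp_pos: [580.5, -41.4, 150.7]
tcp_rot: [180.0, 0.0, -99.3]
wrist_force: [1.0, 6.0, -5.0]
grip_width: 15.1
[580.28083026 -41.32998177 150.48276127] [ 1.79970608e+02  1.07850048e-02 -9.92485888e+01] [-0.22529584  5.01050541 -5.37107773]
```

View pics/c12.png

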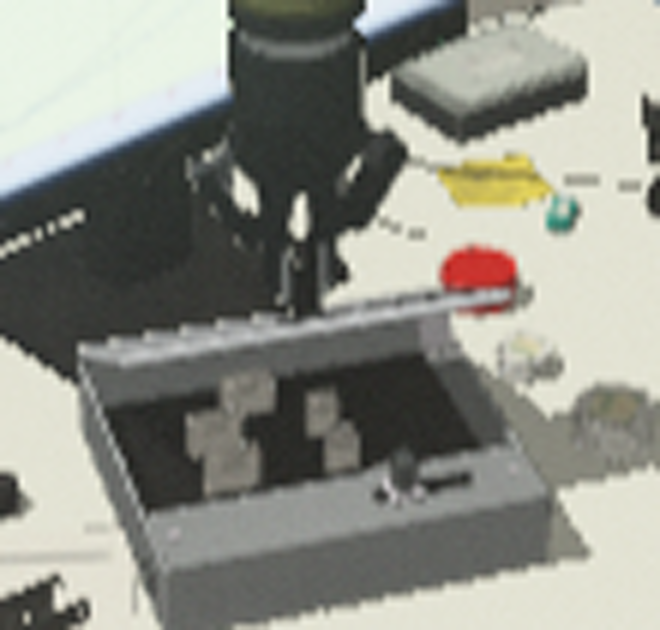

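```bash
python3 -m inch '[{"twist":[0,0,0],"xyz":[0.0037,-0.0006,0.0034],"hand":0.1},{"twist":[0,0,0],"xyz":[0.0037,-0.0006,0.0033],"hand":0.1},{"twist":[0,0,0],"xyz":[0.0039,-0.0006,0.0032],"hand":0.1},{"twist":[0,0,0],"xyz":[0.004,-0.0007,0.003],"hand":0.1},{"twist":[0,0,0],"xyz":[0.0041,-0.0007,0.0028],"hand":0.1},{"twist":[0,0,0],"xyz":[0.0042,-0.0007,0.0028],"hand":0.1},{"twist":[0,0,0],"xyz":[0.0043,-0.0007,0.0026],"hand":0.1},{"twist":[0,0,0],"xyz":[0.0044,-0.0007,0.0024],"hand":0.1},{"twist":[0,0,0],"xyz":[0.0045,-0.0007,0.0023],"hand":0.1},{"twist":[0,0,0],"xyz":[0.0045,-0.0008,0.0021],"hand":0.1},{"twist":[0,0,0],"xyz":[0.0046,-0.0007,0.0019],"hand":0.1},{"twist":[0,0,0],"xyz":[0.0047,-0.0008,0.0018],"hand":0.1},{"twist":[0,0,0],"xyz":[0,0,0],"hand":0.1},{"twist":[0,0,0],"xyz":[0,0,0],"hand":0.1}]'
python3 - <<'E'
from h import *
f=snap('scene','s13');crop('s13',180,100,290,225,5,'c13');f=snap('wrist','w13')
E
```

```text
time_s: 21.3
tcp_pos: [630.2, -49.7, 181.7]
tcp_rot: [179.9, -0.0, -99.2]
wrist_force: [-1.1, 4.3, -3.0]
grip_width: 14.9
```

View pics/c13.png

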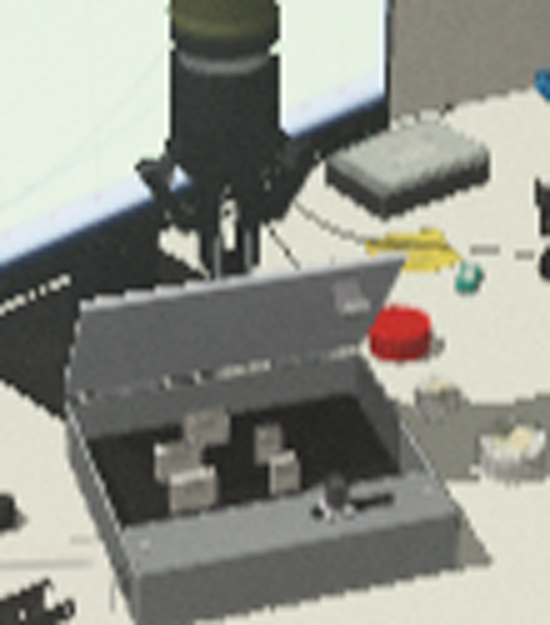

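View pics/w13.png

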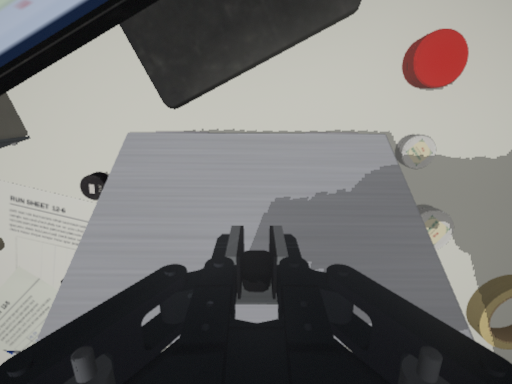

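```bash
python3 -m inch '[{"twist":[0,0,0],"xyz":[0.0047,-0.0008,0.0016],"hand":0.1},{"twist":[0,0,0],"xyz":[0.0048,-0.0008,0.0014],"hand":0.1},{"twist":[0,0,0],"xyz":[0,0,0],"hand":0.1},{"twist":[0,0,0],"xyz":[0,0,0],"hand":0.1}]'
python3 - <<'E'
from h import *
f=snap('scene','s14');crop('s14',180,100,290,225,6,'c14');snap('top','t14');s=ctrl.sense();print(s['tcp_pos'],s['tcp_rot'],s['wrist_force'])
crop('t14',150,100,350,280,4,'ct14')
E
```

```text
time_s: 21.8
tcp_pos: [639.7, -51.3, 184.9]
tcp_rot: [179.9, -0.0, -99.3]
wrist_force: [-2.4, 5.4, -1.3]
grip_width: 14.4
[639.68209677 -51.31636664 184.84136041] [ 1.79935066e+02 -1.72403489e-02 -9.92531339e+01] [-2.71260597  4.69000831 -1.21188354]
```

View pics/c14.png

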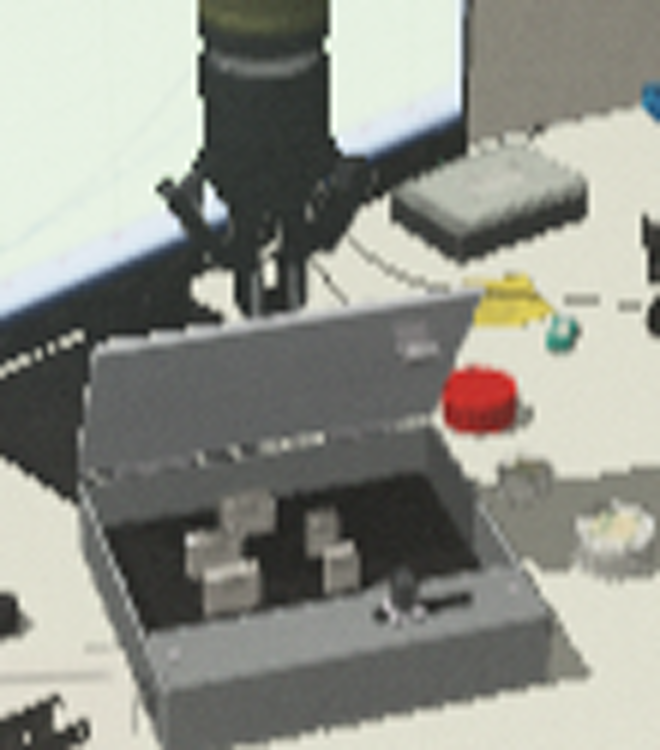

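View pics/t14.png

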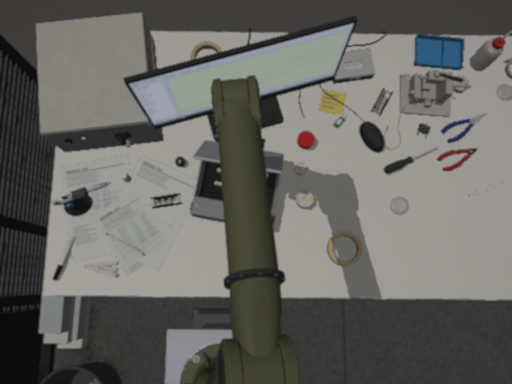

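```bash
python3 - <<'E'
from h import *
f=load('s14');x=np.array([.987,-.162,0]);y=np.array([.162,.987,0]);h=np.array([678.2,-58,56])
for t in (52,56,60,64):
    a=np.radians(t)
    p=h+(-172*np.cos(a)+8*np.sin(a))*x+np.array([0,0,172*np.sin(a)+8*np.cos(a)])
    print(t,*[((w2pix(f,p+s*120*y)-[180,100])*6).round() for s in(1,-1)])
print('grip', [(ctrl.sense()['tcp_pos']+[0,0,11]-h)@x, ctrl.sense()['tcp_pos'][2]+11-56])
E
```

```text
52 [ 95. 367.] [487. 303.]
56 [ 90. 348.] [481. 285.]
60 [ 86. 331.] [476. 268.]
64 [ 81. 314.] [470. 252.]
grip [np.float64(-39.09991909735819), np.float64(139.84136041251202)]
```

```bash
python3 - <<'E'
from h import *
f=load('scene0');x=np.array([.987,-.162,0]);y=np.array([.162,.987,0]);h=np.array([678.2,-58,56])
for t in (0,):
    p=h+(-172)*x+np.array([0,0,8]);q=h+np.array([0,0,8])
    for r in (p,q): print([((w2pix(f,r+s*120*y))).round(1) for s in(1,-1)])
crop('scene0',185,160,275,210,8,'c15'); crop('s14',185,135,275,190,8,'c16')
E
```

```text
[array([202.8, 203.9]), array([267. , 191.4])]
[array([191.8, 177.7]), array([251.4, 167.3])]
```

View pics/c15.png

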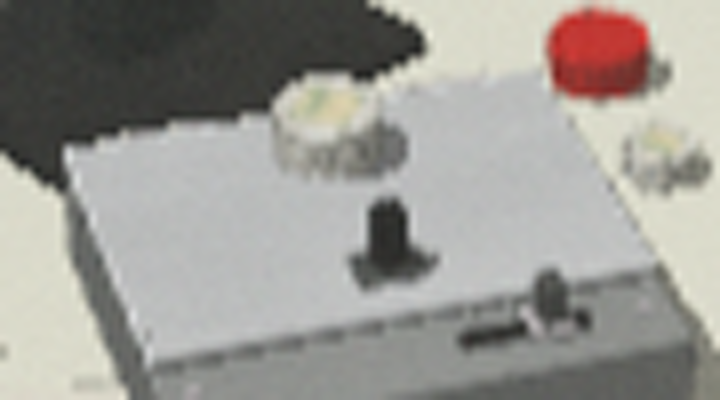

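View pics/c16.png

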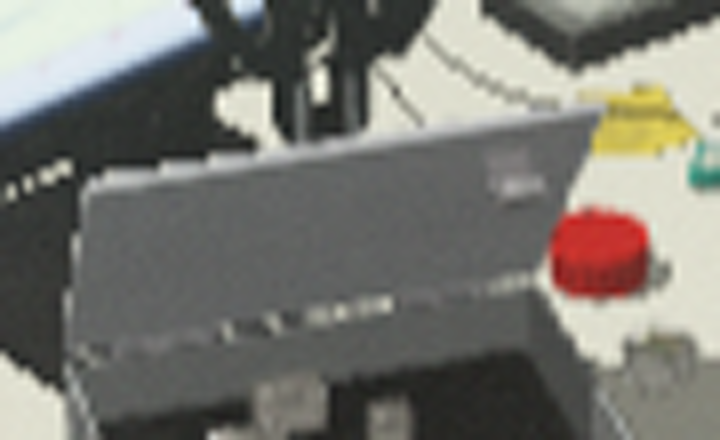

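```bash
python3 -m inch '[{"twist":[0,0,0],"xyz":[0.0025,-0.0004,0.0007],"hand":0.1},{"twist":[0,0,0],"xyz":[0,0,0],"hand":0.1},{"twist":[0,0,0],"xyz":[0,0,0],"hand":0.1},{"twist":[0,0,0],"xyz":[0,0,0],"hand":0.1},{"twist":[0,0,0],"xyz":[0,0,0],"hand":0.1}]'
python3 - <<'E'
from h import *
f=snap('wrist','w15');f=snap('scene','s15');crop('s15',170,100,300,200,6,'c17');snap('top','t15')
a=load('top0')['img'].astype(int)
E
```

```text
time_s: 22.4
tcp_pos: [642.1, -51.8, 185.6]
tcp_rot: [179.9, -0.0, -99.3]
wrist_force: [-2.4, 5.8, -2.1]
grip_width: 14.6
```

View pics/c17.png

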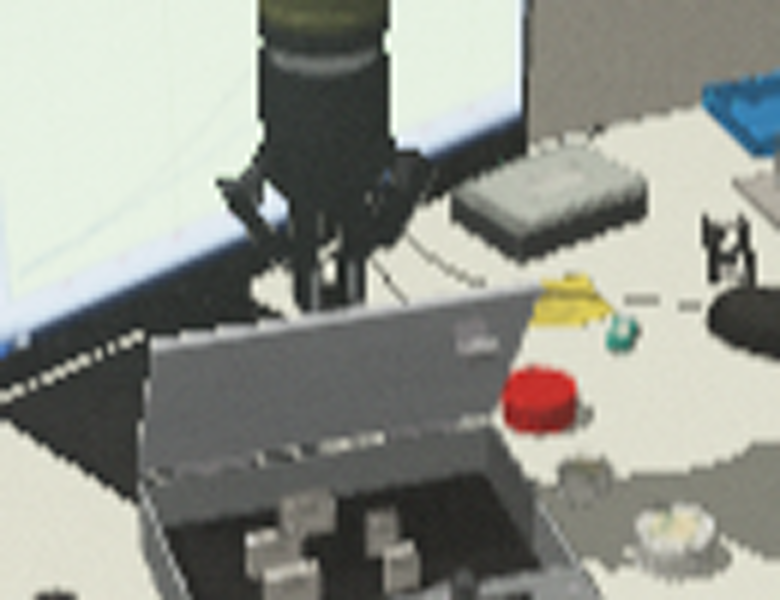

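View pics/w15.png

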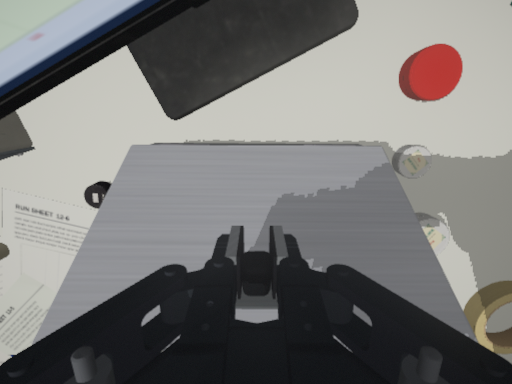

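The cover is held steady at about 60° with the tin upright to its right, so I'm handing the job in.

```bash
python3 -c "
from workcell import ctrl
s=ctrl.sense();print(s['time_s'],s['tcp_pos'],s['wrist_force'],s['grip_width'])
ctrl.sign_off()"
```

```text
22.55 [642.11085897 -51.78840961 185.53314884] [-1.45253232  3.96215184 -2.75072839] 14.511900856299103
the job is handed in; nothing more can be done
```

The job is done and handed in at 22.6 s, with the gripper still holding the cover open at about 60°.

- **Tin:** I took the grease tin off the cover and stood it upright on the bare worktop to the right of the case, near (535, -243). The later scene, top and wrist pictures show it still standing there.
- **Tug:** I pulled the cover up by its grip block before touching the catch. It rose about 5 mm and stopped dead, with the pull climbing to 27 N and no further motion, so it was caught.
- **Catch:** I lowered the cover, let go, and slid the catch left about 25 mm. At the end it did not move as the push rose to 10 N, and a close-up showed it at the left end of its slot.
- **Cover:** I gripped the block again at 50 N and swung the cover open along its arc, which took only about 5 N.

**Last checks:** Two angle estimates disagreed slightly. The tool position gives about 61°, while the scene picture read about 58–59° just before a last 1° nudge, so about 59–60° now. The grip reads 14.5 mm on the 16 mm block and the wrist force is about 5 N. I saw no bystander moved in the pictures, though I did not measure each one.

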